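# Find the hidden catch and open the battery cover

## Robot

A 6-joint arm with a two-finger parallel gripper is mounted at the origin on the work surface; the furniture and walls round the work are solid. World frame = base frame: x ahead of the robot, y to its left, z up, the work surface at z = 0. Lengths are in m, angles in rad, forces in N, time in s.
With the tool pointing down it reaches from about 0.375 to 0.9 m from the base axis. Payload 3.1 kg.
Tool frame: the origin (TCP) lies midway between the tips of the shut fingers; the grasp point (between the pads) lies 19 mm behind it (manip.grasp_offset is the distance from the TCP to the grasp point, in m); z points along the fingers, y is the line along which they close (so a half turn about z gives the same grasp; the last joint's range is limited). The gripper opens to 85 mm and grips with 20 to 120 N. Pads are 22 mm wide; open, the fingers measure 114 mm over their backs; the gripper's body (76 mm by 85 mm) begins 54 mm behind the grasp point. The pads swing forward as they close: fully open they stand 13 mm farther back than shut.
Start: joints at [-1.512, 0.527, 1.433, -0, 1.181, -0.178], TCP at [0.147, -0.607, 0.211] pointing down, gripper open.
Joint ranges: [-3.08, 3.08], [-0.75, 2.2], [0.22, 2.44], [-1.43, 4.57], [0, 2.65], [-2.85, 2.85]. Speed limits (rad/s): [2.79, 2.79, 3.14, 3.14, 3.14, 3.14].

## Interface

Orientations are given as a unit quaternion [x, y, z, w].
In Python, from station import sensors, cams, order, manip gives the robot as it stands.
- The arm moves only by the tool move_arm, never from a script. Its argument "targets" is a list of rows, each an object of numbers: "dx", "dy", "dz": the shift along the world's x, y, z normalised to -1 to 1, where 1 is 25 mm; "rx", "ry", "rz": the turn, a rotation vector about the world's x, y, z normalised to -1 to 1, where 1 is 30 degrees. A call has exactly 10 rows; each row shifts and turns the commanded pose from where the row before left it; what a row does not reach is not made up. A row lasts 1/8 s, in which the tool goes at most 62.5 mm and 10.7 degrees, less where a joint would pass 70% of its speed; a pose out of reach is approached as far as the arm can. A call with a number of a shift or a turn outside -1 to 1 is refused whole. A call with a gripper value outside its range is refused whole. "claw" is the opening in per cent of the stroke, from 0 (shut) to 100 (fully open), set as the call begins (left out, the last holds). The fingers move at their own pace and stop on an object; "newtons" is the grip in N (left out, the last holds). Time passes only in rows, so rows that do not move let the fingers close, or fill a call up. It gives the time, the measured TCP pose, the force, the opening and the grip force at its end, in the units of the state.
- sensors.sense(): the state, without advancing time (a new reading comes with each control period).
- cams.snapshot(name): name is "side" or "top"; returns the picture (400x640x3 uint8, red, green, blue); there is no depth.
- cams.camera_model(name): a dict with "fx", "fy", "cx", "cy" (pixels), "extrinsics" (4x4, takes a point from world to camera coordinates). Camera axes: x right, y down, z forward; pixel columns grow to the right and rows downward; lengths in m; the calibration is good to about 2 mm. A picture is of the moment at which its call begins. camera_model takes no time and is no camera call.
- order.sign_off(): hands the job in; it is judged then, once.
The state is a dict: "t": time; "q": joint angles; "qd": joint speeds; "tau": joint torques, N m; "tcp_pos": TCP position; "tool_rot": TCP orientation; "force": force on the tool from outside, world axes, zero at the start; "ft_torque": the same for the moment, N m; "finger_gap": opening from 0.0 (shut) to 1.0 (fully open); "gripper_force": force on a finger pad.
Only numpy, scipy, OpenCV 4.12 (cv2) and the standard library are available. Lean on these libraries where they do the work, as an engineer would, in place of code of your own. Each camera call takes 0.05 s, during which the arm holds its last target. There are 200 camera calls.

## Task

The black sliding cover of the grey battery unit is locked by a hidden push catch: one of the six look-alike flush tiles in the flat panel in front of the cover. With the fingertips, feel along the tiles for the one that gives way, press it in until the cover springs loose, then push the cover by its front edge all the way open and come away clear. Pick nothing up, and leave the jar, bottle and tape roll around the unit where they stand.

Things in the scene. Friction and masses are not known exactly. Their poses are not given: they have to be found in the camera images.
- unit: Grey battery unit, 234 x 256 x 50 mm (x, y, z), fixed to the table; cover and rails stand up to 15 mm higher. Origin: centre of its underside, on the table. Its own x axis points from the tile panel to the rear deck, the way the cover opens; y along the row of tiles; z up.
- panel (a point): Centre of the tile panel, on its top face 50 mm above the table; axes as the unit's. Six light grey tiles in one row along y, each 46 mm (x) by 37 mm (y), centres at y = -95, -57, -19, 19, 57, 95 mm, x = 0 from here; all flush and alike. Five are rigid; one, a different one each time, is the catch. Before them is a rim 13 mm wide, behind them (from x = 23 mm) a flat bar, all at tile height.
- catch (a joint): How far the catch tile is pressed straight down: 0 flush, 0.006 m at the bottom. Its spring takes about 2 N to start and 6 N at the bottom; the cover is let go 3 to 5 mm down; it springs back when left. A fingertip that overlaps a neighbouring tile cannot push it in.
- cover (a joint): How far the cover has slid along the unit's +x: 0 closed and locked, about 0.014 m or a little more after it has sprung loose, 0.060 m fully open (a stop). Once loose it slides with about 1 N of friction and stays where it is left.
- cover_edge (a point): Middle of the upper front edge of the black cover (moves with it; axes as the unit's), 62.5 mm above the table. The cover is a slab 100 mm (x) by 202 mm (y), 12 mm thick, on the unit's deck between two side rails; its upright front face looks toward the tiles and rises 12.5 mm above them; closed, it is 34 mm behind the tile centres.
- jar_mid (a point): Bystander: jar with green cap, 54 mm across, 104 mm tall, loose; point at mid height.
- bottle_mid (a point): Bystander: small stoppered glass bottle, 38 mm across, 70 mm tall, loose; point at mid height.
- tape_mid (a point): Bystander: pale green roll of tape lying flat, 67 mm across, 19 mm high, loose; point at mid height.

How it is judged:
By the outcome, as a careful person would: the job done as asked, in the order asked, and still so for the second after the job is handed in, with the robot touching nothing.
It also fails if it takes over 51 s, if anything falls off the work surface, if the arm or the gripper's body presses on something with over 40 N, if the wrist force passes 120 N, or if a joint passes its speed limit or range.

## Working session

There is one attempt and no reset: what is moved stays moved. The work goes in short steps, Python scripts to look and compute and a tool call to move; the robot and the scene stay as the last step left them, time stands still between calls to the robot, and variables do not carry over. Pictures are saved under pics/ and viewed, at most 10 in all, crops included, and the job is handed in when it is done.

Besides the shell and the picture viewer there is one more tool, called after ">>>" as name(argument=value, ...) on one line, values as JSON. move_arm: Moves the arm, as the interface text tells. Scaled input: -1 to 1 covers 25 mm each way for a shift and 30 degrees each way for a turn. Its arguments: {"type":"object","properties":{"targets":{"type":"array"},"claw":{"type":"number"},"newtons":{"type":"number"}},"required":["targets"]}

```bash
mkdir -p pics
python3 - <<'E'
from station import sensors,cams
import cv2,json
for n in("top","side"):
    cv2.imwrite(f"pics/{n}0.png",cams.snapshot(n)[:,:,::-1]); m=cams.camera_model(n); print(n,m)
s=sensors.sense();print(s)
E
```

```text
top {'fx': 515.9314229670406, 'fy': 515.9314229670406, 'cx': 305.23791846375747, 'cy': 197.05202177927927, 'extrinsics': array([[ 0.00986412, -0.99983315,  0.01537436,  0.01234835],
       [-0.98476837, -0.01238231, -0.17342991,  0.60579019],
       [ 0.17359134, -0.01342945, -0.9847262 ,  1.07306361],
       [ 0.        ,  0.        ,  0.        ,  1.        ]])}
side {'fx': 440.3592278213255, 'fy': 440.3592278213255, 'cx': 330.05737990953173, 'cy': 204.49597170240284, 'extrinsics': array([[-0.82358089, -0.56696871, -0.01615547,  0.52143961],
       [-0.22261159,  0.34930159, -0.91018266,  0.17455749],
       [ 0.52168823, -0.74601265, -0.41389192,  0.73942941],
       [ 0.        ,  0.        ,  0.        ,  1.        ]])}
{'t': 0.1, 'q': array([-1.51149245e+00,  5.28392655e-01,  1.43378290e+00,  2.23910165e-05,
        1.18140491e+00, -1.78509719e-01]), 'qd': array([ 0.00012515, -0.00268673, -0.00432003,  0.00071622, -0.00092476,
        0.00115028]), 'tau': array([ 5.37554820e-05, -4.43303633e+01, -1.78586608e+01, -2.65613808e-04,
        3.84852159e-03, -7.78540379e-07]), 'tcp_pos': array([ 0.14722418, -0.60670348,  0.20961679]), 'tool_rot': array([ 9.92938927e-01,  1.18622509e-01,  6.95394089e-05, -9.91523999e-04]), 'force': array([-0.49444812, -0.3082989 ,  0.25763649]), 'ft_torque': array([0.03123643, 0.03424238, 0.03742056]), 'gripper_force': 0.0, 'finger_gap': 1.0017980045961967}
```

View pics/top0.png

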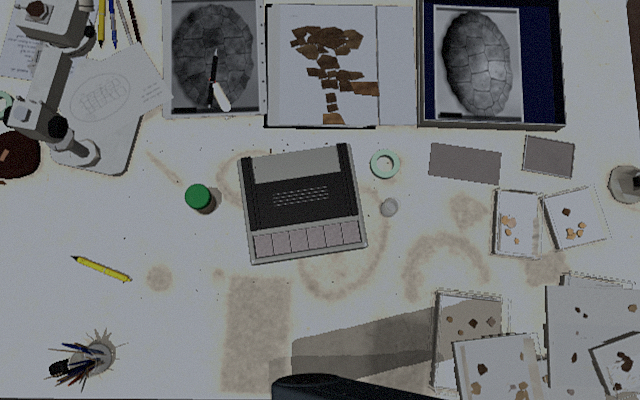

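View pics/side0.png

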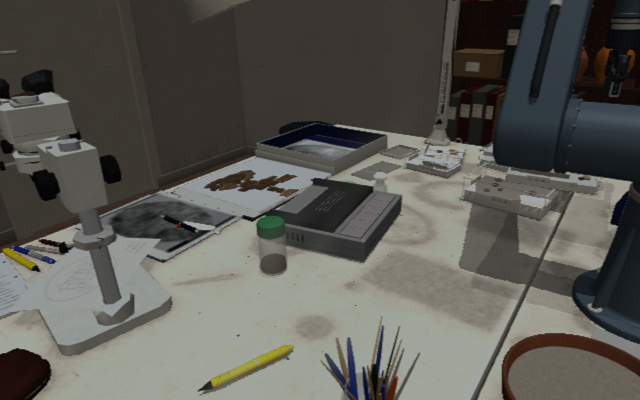

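The top view shows the unit around (303,203) with the tiles along its near edge (row about 240). The jar is at (198,197), the tape at (385,163) and the bottle at (388,207). I'll enlarge the unit.

Run:
```python
import cv2
i=cv2.imread("pics/top0.png")[130:280,180:410]
cv2.imwrite("pics/c0.png",cv2.resize(i,None,fx=3.4,fy=3.4,interpolation=cv2.INTER_CUBIC))
```

```text
(no output)
```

View pics/c0.png

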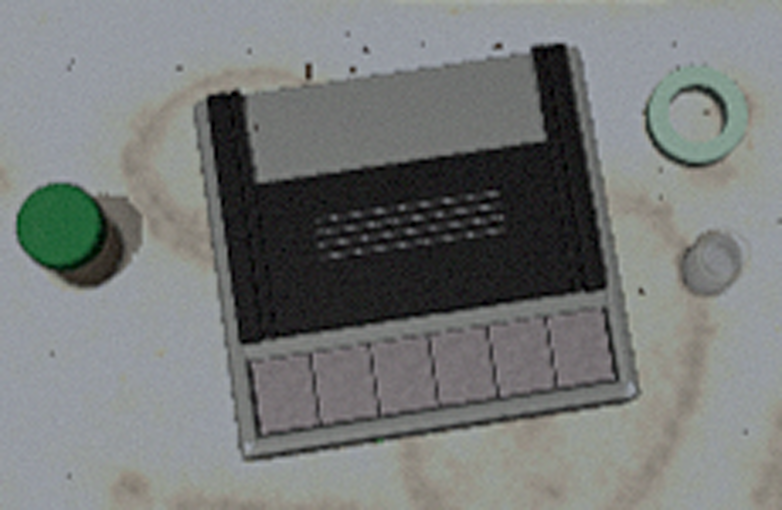

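The panel corners read clearly, with left-top (250,357), left-bottom (257,436), right-top (606,309) and right-bottom (618,381) in crop pixels. I'll fit the unit's pose from these.

```bash
cat > h.py <<'E'
import numpy as np
from station import cams
def ray(name,u,v,z):
    m=cams.camera_model(name);E=np.array(m["extrinsics"]);R,t=E[:3,:3],E[:3,3]
    d=R.T@np.array([(u-m["cx"])/m["fx"],(v-m["cy"])/m["fy"],1]);c=-R.T@t
    return c+d*(z-c[2])/d[2]
E
python3 - <<'E'
from h import *
from scipy.optimize import least_squares
C=[(250,357,.023,.1135),(257,436,-.023,.1135),(606,309,.023,-.1135),(618,381,-.023,-.1135),(246,457,-.036,.128),(634,397,-.036,-.128),(311,352,.023,.076),(317,425,-.023,.076),(548,317,.023,-.076),(558,390,-.023,-.076)]
P=np.array([ray("top",180+(a+.5)/3.4-.5,130+(b+.5)/3.4-.5,.05)[:2] for a,b,_,_ in C]);M=np.array([c[2:] for c in C])
def T(p): c,s=np.cos(p[2]),np.sin(p[2]);return M@np.array([[c,s],[-s,c]])+p[:2]
r=least_squares(lambda p:(T(p)-P).ravel(),[.5,0,.1]);p=r.x
print(p,np.degrees(p[2]));print((r.fun.reshape(-1,2)*1000).round(1).tolist())
c,s=np.cos(p[2]),np.sin(p[2])
for y in(-.095,-.057,-.019,.019,.057,.095):print(y,(p[:2]+[-s*y,c*y]).round(4))
for n,u,v,z in(("jar",198,197,.104),("bottle",389,207,.07),("tape",385,163,.019)):print(n,ray("top",u,v,z))
E
```

```text
[0.51503793 0.01412568 0.1559022 ] 8.932538323109375
[[-2.2, -0.8], [2.1, -2.1], [-0.4, 1.4], [0.2, 1.6], [0.2, 3.6], [-0.4, -4.7], [-0.0, 0.8], [0.6, -1.6], [-0.6, 1.3], [0.5, 0.4]]
-0.095 [ 0.5298 -0.0797]
-0.057 [ 0.5239 -0.0422]
-0.019 [ 0.518  -0.0046]
0.019 [0.5121 0.0329]
0.057 [0.5062 0.0704]
0.095 [0.5003 0.108 ]
jar [0.59390671 0.24235163 0.104     ]
bottle [ 0.58316719 -0.16065752  0.07      ]
tape [ 0.69272752 -0.16248274  0.019     ]
```

>>> move_arm(targets=[{"dx": 0.7,"dy": 1,"rz": 0.3},{"dx": 0.7,"dy": 1,"rz": 0.3},{"dx": 0.7,"dy": 1,"rz": 0.3},{"dx": 0.7,"dy": 1,"rz": 0.3},{"dx": 0.7,"dy": 1,"rz": 0.3},{"dx": 0.7,"dy": 1,"rz": 0.3},{"dx": 0.7,"dy": 1,"rz": 0.3},{"dx": 0.7,"dy": 1,"rz": 0.3},{"dx": 0.7,"dy": 1,"rz": 0.3},{"dx": 0.7,"dy": 1,"rz": 0.14}], claw=0)

```text
schema error: expected keys dx, dy, dz, rx, ry, rz
```

>>> move_arm(targets=[{"dx": 0.8,"dy": 1},{"dx": 0.8,"dy": 1},{"dx": 0.8,"dy": 1},{"dx": 0.8,"dy": 1},{"dx": 0.8,"dy": 1,"dz": -0.3},{"dx": 0.8,"dy": 1,"dz": -0.7},{"dx": 0.8,"dy": 1,"dz": -0.7},{"dx": 0.8,"dy": 1,"dz": -0.7},{"dx": 0.8,"dy": 1,"dz": -0.7},{"dx": 0.8,"dy": 1,"dz": -0.7}])

```text
schema error: expected keys dx, dy, dz, rx, ry, rz
```

>>> move_arm(targets=[{"dx": 0.7,"dy": 1,"dz": 0,"rx": 0,"ry": 0,"rz": 0.3},{"dx": 0.7,"dy": 1,"dz": 0,"rx": 0,"ry": 0,"rz": 0.3},{"dx": 0.7,"dy": 1,"dz": 0,"rx": 0,"ry": 0,"rz": 0.3},{"dx": 0.7,"dy": 1,"dz": 0,"rx": 0,"ry": 0,"rz": 0.3},{"dx": 0.7,"dy": 1,"dz": 0,"rx": 0,"ry": 0,"rz": 0.3},{"dx": 0.7,"dy": 1,"dz": 0,"rx": 0,"ry": 0,"rz": 0.3},{"dx": 0.7,"dy": 1,"dz": 0,"rx": 0,"ry": 0,"rz": 0.3},{"dx": 0.7,"dy": 1,"dz": 0,"rx": 0,"ry": 0,"rz": 0.3},{"dx": 0.7,"dy": 1,"dz": 0,"rx": 0,"ry": 0,"rz": 0.3},{"dx": 0.7,"dy": 1,"dz": 0,"rx": 0,"ry": 0,"rz": 0.14}], claw=0)

```text
t: 1.35
tcp_pos: [0.3226, -0.3563, 0.2103]
tool_rot: [0.65, 0.76, 0.0, -0.0]
force: [0.2, 0.1, -0.1]
finger_gap: -0.0
gripper_force: 0.0
```

>>> move_arm(targets=[{"dx": 0.83,"dy": 1,"dz": 0,"rx": 0,"ry": 0,"rz": 0},{"dx": 0.83,"dy": 1,"dz": 0,"rx": 0,"ry": 0,"rz": 0},{"dx": 0.83,"dy": 1,"dz": 0,"rx": 0,"ry": 0,"rz": 0},{"dx": 0.83,"dy": 1,"dz": 0,"rx": 0,"ry": 0,"rz": 0},{"dx": 0.83,"dy": 1,"dz": -0.5,"rx": 0,"ry": 0,"rz": 0},{"dx": 0.83,"dy": 1,"dz": -0.7,"rx": 0,"ry": 0,"rz": 0},{"dx": 0.83,"dy": 1,"dz": -0.8,"rx": 0,"ry": 0,"rz": 0},{"dx": 0.83,"dy": 1,"dz": -0.8,"rx": 0,"ry": 0,"rz": 0},{"dx": 0.83,"dy": 1,"dz": -0.8,"rx": 0,"ry": 0,"rz": 0},{"dx": 0.83,"dy": 1,"dz": -0.8,"rx": 0,"ry": 0,"rz": 0}])

```text
t: 2.6
tcp_pos: [0.5302, -0.1064, 0.0996]
tool_rot: [0.651, 0.759, -0.0, -0.0]
force: [0.2, 0.6, 0.2]
finger_gap: 0.0
gripper_force: 0.0
```

>>> move_arm(targets=[{"dx": 0,"dy": 0.5,"dz": 0,"rx": 0,"ry": 0,"rz": 0},{"dx": 0,"dy": 0.56,"dz": 0,"rx": 0,"ry": 0,"rz": 0},{"dx": 0,"dy": 0,"dz": -0.4,"rx": 0,"ry": 0,"rz": 0},{"dx": 0,"dy": 0,"dz": -0.4,"rx": 0,"ry": 0,"rz": 0},{"dx": 0,"dy": 0,"dz": -0.3,"rx": 0,"ry": 0,"rz": 0},{"dx": 0,"dy": 0,"dz": -0.3,"rx": 0,"ry": 0,"rz": 0},{"dx": 0,"dy": 0,"dz": -0.2,"rx": 0,"ry": 0,"rz": 0},{"dx": 0,"dy": 0,"dz": -0.1,"rx": 0,"ry": 0,"rz": 0},{"dx": 0,"dy": 0,"dz": 0,"rx": 0,"ry": 0,"rz": 0},{"dx": 0,"dy": 0,"dz": 0,"rx": 0,"ry": 0,"rz": 0}])

```text
t: 3.85
tcp_pos: [0.53, -0.0809, 0.0582]
tool_rot: [0.651, 0.759, 0.0, 0.0]
force: [-0.8, 0.7, 0.4]
finger_gap: -0.001
gripper_force: 0.0
```

Run:
```python
import cv2,numpy as np
from station import cams,sensors
print(sensors.sense()["tcp_pos"],sensors.sense()["force"])
a=cams.snapshot("top")[130:280,230:400,::-1];b=cams.snapshot("side")[150:280,260:430,::-1]
a=cv2.resize(a,(510,450),interpolation=cv2.INTER_CUBIC)[:, 110:];b=cv2.resize(b,(390*17//13,390),interpolation=cv2.INTER_CUBIC)[:,110:]
b=cv2.copyMakeBorder(b,0,60,0,0,cv2.BORDER_CONSTANT)
cv2.imwrite("pics/c1.png",np.hstack([a,b])[:, :800])
```

```text
[ 0.52996817 -0.08090421  0.05821733] [-0.81157566  0.73550838  0.3936166 ]
```

View pics/c1.png

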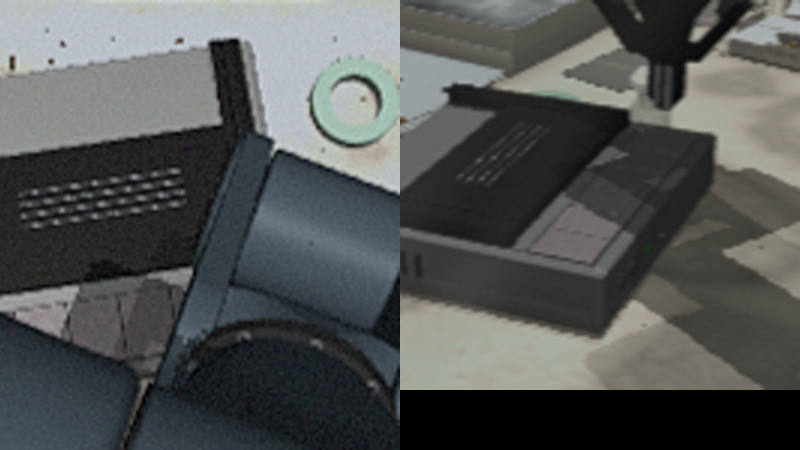

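The top view is blocked by the arm. The side view shows the shut tips at crop (668,105), just above the last tile. I'll overlay my model on the side picture to check the panel pose.

Run:
```python
from h import *
import cv2
p=[.51504,.01413,.1559];c,s=np.cos(p[2]),np.sin(p[2])
m=cams.camera_model("side");E=np.array(m["extrinsics"]);i=cams.snapshot("side")[:,:,::-1]
x0,y0,k=290,160,6
o=cv2.resize(i[y0:y0+95,x0:x0+130],None,fx=k,fy=k,interpolation=cv2.INTER_CUBIC)
def pr(w):
    q=E[:3,:3]@w+E[:3,3];return (int(round((m["fx"]*q[0]/q[2]+m["cx"]-x0+.5)*k)),int(round((m["fy"]*q[1]/q[2]+m["cy"]-y0+.5)*k)))
W=lambda x,y,z=.05:np.array([p[0]+c*x-s*y,p[1]+s*x+c*y,z])
for y in(-.095,-.057,-.019,.019,.057,.095):
    cv2.polylines(o,[np.array([pr(W(a*.023,y+b*.0185)) for a,b in((1,1),(1,-1),(-1,-1),(-1,1))])],True,(0,255,0),1)
cv2.polylines(o,[np.array([pr(W(-.036,.128)),pr(W(-.036,-.128)),pr(W(.034,-.128))])],False,(0,255,255),1)
t=np.array([.53,-.0809,.0582])
cv2.polylines(o,[np.array([pr(t+[c*a*.0145-s*b*.011,s*a*.0145+c*b*.011,0]) for a,b in((1,1),(1,-1),(-1,-1),(-1,1))])],True,(0,0,255),1)
cv2.imwrite("pics/c2.png",o)
```

```text
(no output)
```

View pics/c2.png

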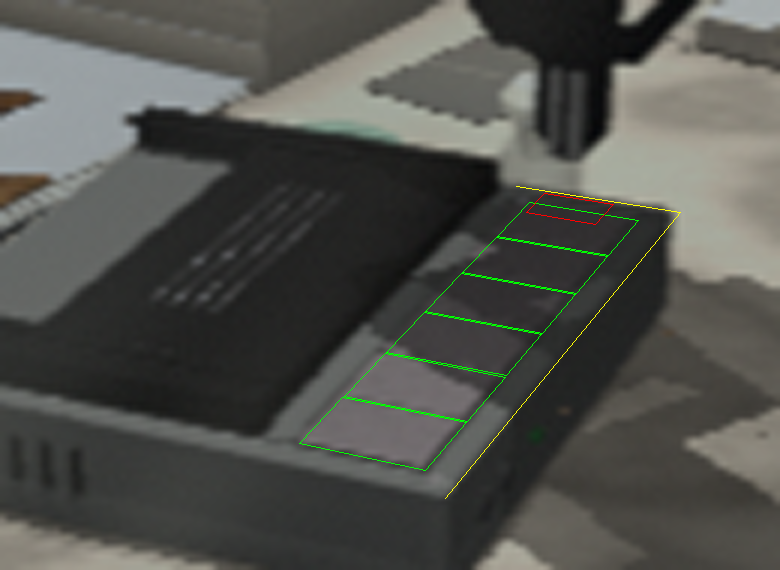

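The panel model fits the side view well. However, the visible tips end near crop (575,155), higher than the TCP reading implies. I'll come down gently and let the contact force show where the surface is.

>>> move_arm(targets=[{"dx": 0,"dy": 0.04,"dz": -0.08,"rx": 0,"ry": 0,"rz": 0},{"dx": 0,"dy": 0,"dz": -0.08,"rx": 0,"ry": 0,"rz": 0},{"dx": 0,"dy": 0,"dz": -0.06,"rx": 0,"ry": 0,"rz": 0},{"dx": 0,"dy": 0,"dz": -0.04,"rx": 0,"ry": 0,"rz": 0},{"dx": 0,"dy": 0,"dz": -0.03,"rx": 0,"ry": 0,"rz": 0},{"dx": 0,"dy": 0,"dz": -0.03,"rx": 0,"ry": 0,"rz": 0},{"dx": 0,"dy": 0,"dz": -0.03,"rx": 0,"ry": 0,"rz": 0},{"dx": 0,"dy": 0,"dz": 0,"rx": 0,"ry": 0,"rz": 0},{"dx": 0,"dy": 0,"dz": 0,"rx": 0,"ry": 0,"rz": 0},{"dx": 0,"dy": 0,"dz": 0,"rx": 0,"ry": 0,"rz": 0}])

```text
t: 5.25
tcp_pos: [0.5298, -0.0799, 0.0493]
tool_rot: [0.651, 0.759, 0.0, 0.0]
force: [-0.2, 0.6, 0.5]
finger_gap: -0.002
gripper_force: 0.0
```

Run:
```python
from h import *
import cv2
from station import sensors
s=sensors.sense();print(s["t"],s["tcp_pos"],s["force"],s["q"])
i=cams.snapshot("side")[140:260,290:430,::-1]
cv2.imwrite("pics/c3.png",cv2.resize(i,None,fx=5,fy=5,interpolation=cv2.INTER_CUBIC))
```

```text
5.25 [ 0.52979295 -0.07989721  0.04930877] [-0.1840924   0.63896654  0.52625564] [-3.58367485e-01  6.56758393e-01  1.78470672e+00  6.39554149e-06
  7.00017373e-01 -5.12346922e-01]
```

View pics/c3.png

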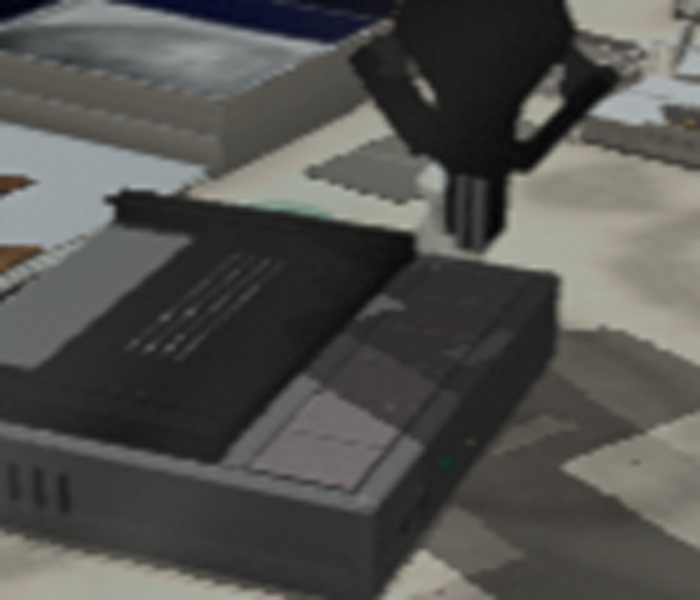

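There is no contact at TCP z=0.049, and the tips (now near side pixel (385,190)) still appear above or behind the panel. I'll check which offset explains that.

Run:
```python
from h import *
for z in(.05,.06,.07,.075,.08):print(z,ray("side",385,189,z).round(4))
for z in(.2,.3,.4,.5):print(z,ray("top",363,277,z).round(4))
def pr(n,w):
    m=cams.camera_model(n);E=np.array(m["extrinsics"]);q=E[:3,:3]@np.array(w)+E[:3,3];return (m["fx"]*q[0]/q[2]+m["cx"],m["fy"]*q[1]/q[2]+m["cy"])
print(pr("side",[.5298,-.0799,.0493]),pr("side",[.583,-.161,.07]),pr("side",[.583,-.161,0]),pr("side",[.594,.242,.104]),pr("side",[.594,.242,.0]))
```

```text
0.05 [ 0.5532 -0.128   0.05  ]
0.06 [ 0.5421 -0.1064  0.06  ]
0.07 [ 0.531  -0.0848  0.07  ]
0.075 [ 0.5254 -0.074   0.075 ]
0.08 [ 0.5198 -0.0632  0.08  ]
0.2 [ 0.4312 -0.0869  0.2   ]
0.3 [ 0.429  -0.0743  0.3   ]
0.4 [ 0.4268 -0.0617  0.4   ]
0.5 [ 0.4246 -0.0491  0.5   ]
(np.float64(384.1561013923203), np.float64(197.74949928327433)) (np.float64(381.0679377481128), np.float64(175.32181539728325)) (np.float64(380.2258643057008), np.float64(200.1582979860927)) (np.float64(273.17928038640684), np.float64(221.66711767713744)) (np.float64(276.8490152183121), np.float64(268.7963900513115))
```

The side ray passes exactly through the commanded xy at z≈0.072, so only the height is off: the tips are about 20 mm behind the reported TCP. I'll keep descending with care.

>>> move_arm(targets=[{"dx": 0,"dy": 0,"dz": -0.1,"rx": 0,"ry": 0,"rz": 0},{"dx": 0,"dy": 0,"dz": -0.1,"rx": 0,"ry": 0,"rz": 0},{"dx": 0,"dy": 0,"dz": -0.1,"rx": 0,"ry": 0,"rz": 0},{"dx": 0,"dy": 0,"dz": -0.08,"rx": 0,"ry": 0,"rz": 0},{"dx": 0,"dy": 0,"dz": -0.06,"rx": 0,"ry": 0,"rz": 0},{"dx": 0,"dy": 0,"dz": -0.04,"rx": 0,"ry": 0,"rz": 0},{"dx": 0,"dy": 0,"dz": -0.04,"rx": 0,"ry": 0,"rz": 0},{"dx": 0,"dy": 0,"dz": 0,"rx": 0,"ry": 0,"rz": 0},{"dx": 0,"dy": 0,"dz": 0,"rx": 0,"ry": 0,"rz": 0},{"dx": 0,"dy": 0,"dz": 0,"rx": 0,"ry": 0,"rz": 0}])

```text
t: 6.55
tcp_pos: [0.5298, -0.0799, 0.0363]
tool_rot: [0.651, 0.759, 0.0, 0.0]
force: [-0.3, 0.1, 0.1]
finger_gap: 0.003
gripper_force: 0.0
```

>>> move_arm(targets=[{"dx": 0,"dy": 0,"dz": -0.04,"rx": 0,"ry": 0,"rz": 0},{"dx": 0,"dy": 0,"dz": -0.04,"rx": 0,"ry": 0,"rz": 0},{"dx": 0,"dy": 0,"dz": -0.04,"rx": 0,"ry": 0,"rz": 0},{"dx": 0,"dy": 0,"dz": -0.04,"rx": 0,"ry": 0,"rz": 0},{"dx": 0,"dy": 0,"dz": -0.03,"rx": 0,"ry": 0,"rz": 0},{"dx": 0,"dy": 0,"dz": -0.03,"rx": 0,"ry": 0,"rz": 0},{"dx": 0,"dy": 0,"dz": -0.03,"rx": 0,"ry": 0,"rz": 0},{"dx": 0,"dy": 0,"dz": 0,"rx": 0,"ry": 0,"rz": 0},{"dx": 0,"dy": 0,"dz": 0,"rx": 0,"ry": 0,"rz": 0},{"dx": 0,"dy": 0,"dz": 0,"rx": 0,"ry": 0,"rz": 0}])

```text
t: 7.8
tcp_pos: [0.5298, -0.0799, 0.03]
tool_rot: [0.651, 0.759, 0.0, 0.0]
force: [-0.2, -0.6, 0.1]
finger_gap: 0.003
gripper_force: 0.0
```

>>> move_arm(targets=[{"dx": 0,"dy": 0,"dz": -0.03,"rx": 0,"ry": 0,"rz": 0},{"dx": 0,"dy": 0,"dz": -0.03,"rx": 0,"ry": 0,"rz": 0},{"dx": 0,"dy": 0,"dz": -0.03,"rx": 0,"ry": 0,"rz": 0},{"dx": 0,"dy": 0,"dz": -0.03,"rx": 0,"ry": 0,"rz": 0},{"dx": 0,"dy": 0,"dz": -0.03,"rx": 0,"ry": 0,"rz": 0},{"dx": 0,"dy": 0,"dz": -0.03,"rx": 0,"ry": 0,"rz": 0},{"dx": 0,"dy": 0,"dz": 0,"rx": 0,"ry": 0,"rz": 0},{"dx": 0,"dy": 0,"dz": 0,"rx": 0,"ry": 0,"rz": 0},{"dx": 0,"dy": 0,"dz": 0,"rx": 0,"ry": 0,"rz": 0},{"dx": 0,"dy": 0,"dz": 0,"rx": 0,"ry": 0,"rz": 0}])

```text
t: 9.05
tcp_pos: [0.5299, -0.0799, 0.0292]
tool_rot: [0.65, 0.76, 0.0, 0.001]
force: [-5.1, 1.9, 28.1]
finger_gap: 0.0
gripper_force: 14.0
```

Run:
```python
from h import *
import cv2
from station import sensors
s=sensors.sense();print(s["tcp_pos"],s["force"])
i=cams.snapshot("side")[150:250,320:430,::-1]
cv2.imwrite("pics/c4.png",cv2.resize(i,None,fx=6,fy=6,interpolation=cv2.INTER_CUBIC))
```

```text
[ 0.52994196 -0.07994287  0.02917193] [-5.11771614  1.94033853 28.06083045]
```

View pics/c4.png

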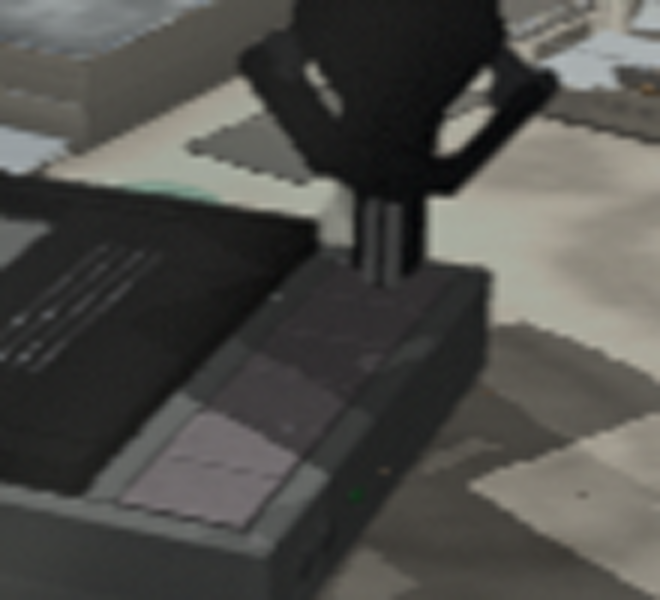

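The tips rest on the middle of tile y=-95, with 28 N and no give, so that tile is rigid. The surface is at TCP z≈0.0295. Next is tile -57.

>>> move_arm(targets=[{"dx": 0,"dy": 0,"dz": 0.3,"rx": 0,"ry": 0,"rz": 0},{"dx": 0,"dy": 0,"dz": 0.1,"rx": 0,"ry": 0,"rz": 0},{"dx": -0.12,"dy": 0.75,"dz": 0,"rx": 0,"ry": 0,"rz": 0},{"dx": -0.12,"dy": 0.75,"dz": 0,"rx": 0,"ry": 0,"rz": 0},{"dx": 0,"dy": 0,"dz": -0.16,"rx": 0,"ry": 0,"rz": 0},{"dx": 0,"dy": 0,"dz": -0.08,"rx": 0,"ry": 0,"rz": 0},{"dx": 0,"dy": 0,"dz": -0.06,"rx": 0,"ry": 0,"rz": 0},{"dx": 0,"dy": 0,"dz": -0.04,"rx": 0,"ry": 0,"rz": 0},{"dx": 0,"dy": 0,"dz": 0,"rx": 0,"ry": 0,"rz": 0},{"dx": 0,"dy": 0,"dz": 0,"rx": 0,"ry": 0,"rz": 0}])

```text
t: 10.35
tcp_pos: [0.5237, -0.0425, 0.0271]
tool_rot: [0.651, 0.759, -0.0, -0.0]
force: [-0.7, 3.3, 3.6]
finger_gap: 0.001
gripper_force: 1.9
```

Tile -57 gives way, 2.3 mm down at 3.6 N, so it is the catch. I'll press it in.

>>> move_arm(targets=[{"dx": 0,"dy": 0,"dz": -0.04,"rx": 0,"ry": 0,"rz": 0},{"dx": 0,"dy": 0,"dz": -0.04,"rx": 0,"ry": 0,"rz": 0},{"dx": 0,"dy": 0,"dz": -0.04,"rx": 0,"ry": 0,"rz": 0},{"dx": 0,"dy": 0,"dz": -0.04,"rx": 0,"ry": 0,"rz": 0},{"dx": 0,"dy": 0,"dz": 0,"rx": 0,"ry": 0,"rz": 0},{"dx": 0,"dy": 0,"dz": 0,"rx": 0,"ry": 0,"rz": 0},{"dx": 0,"dy": 0,"dz": 0,"rx": 0,"ry": 0,"rz": 0},{"dx": 0,"dy": 0,"dz": 0,"rx": 0,"ry": 0,"rz": 0},{"dx": 0,"dy": 0,"dz": 0,"rx": 0,"ry": 0,"rz": 0},{"dx": 0,"dy": 0,"dz": 0,"rx": 0,"ry": 0,"rz": 0}])

```text
t: 11.6
tcp_pos: [0.5236, -0.0425, 0.0233]
tool_rot: [0.651, 0.759, -0.0, -0.0]
force: [-3.1, 2.0, 6.6]
finger_gap: -0.002
gripper_force: 3.5
```

Run:
```python
from h import *
import cv2
i=cams.snapshot("side")[150:260,270:410,::-1]
cv2.imwrite("pics/c5.png",cv2.resize(i,None,fx=5,fy=5,interpolation=cv2.INTER_CUBIC))
```

```text
(no output)
```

View pics/c5.png

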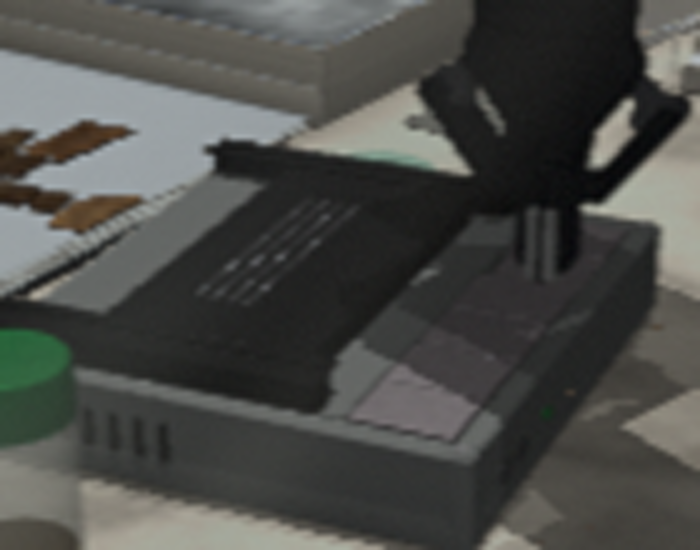

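The cover has sprung loose, with a wider gap now behind the bar. I'll lift just above the tiles, centre on the row and approach the cover's front edge.

>>> move_arm(targets=[{"dx": 0,"dy": 0,"dz": 0.3,"rx": 0,"ry": 0,"rz": 0},{"dx": 0,"dy": 0,"dz": 0.16,"rx": 0,"ry": 0,"rz": 0},{"dx": -0.12,"dy": 0.75,"dz": 0,"rx": 0,"ry": 0,"rz": 0},{"dx": -0.12,"dy": 0.75,"dz": 0,"rx": 0,"ry": 0,"rz": 0},{"dx": -0.11,"dy": 0.75,"dz": 0,"rx": 0,"ry": 0,"rz": 0},{"dx": 0.24,"dy": 0.04,"dz": 0,"rx": 0,"ry": 0,"rz": 0},{"dx": 0.24,"dy": 0.04,"dz": 0,"rx": 0,"ry": 0,"rz": 0},{"dx": 0.24,"dy": 0.04,"dz": 0,"rx": 0,"ry": 0,"rz": 0},{"dx": 0.24,"dy": 0.04,"dz": 0,"rx": 0,"ry": 0,"rz": 0},{"dx": 0.2,"dy": 0.03,"dz": 0,"rx": 0,"ry": 0,"rz": 0}])

```text
t: 12.9
tcp_pos: [0.5446, 0.0183, 0.0345]
tool_rot: [0.651, 0.759, 0.0, 0.0]
force: [-0.5, -0.8, -0.1]
finger_gap: 0.002
gripper_force: 0.0
```

>>> move_arm(targets=[{"dx": 0.18,"dy": 0.028,"dz": 0,"rx": 0,"ry": 0,"rz": 0},{"dx": 0.18,"dy": 0.028,"dz": 0,"rx": 0,"ry": 0,"rz": 0},{"dx": 0.18,"dy": 0.028,"dz": 0,"rx": 0,"ry": 0,"rz": 0},{"dx": 0.18,"dy": 0.028,"dz": 0,"rx": 0,"ry": 0,"rz": 0},{"dx": 0.18,"dy": 0.028,"dz": 0,"rx": 0,"ry": 0,"rz": 0},{"dx": 0.18,"dy": 0.028,"dz": 0,"rx": 0,"ry": 0,"rz": 0},{"dx": 0.18,"dy": 0.028,"dz": 0,"rx": 0,"ry": 0,"rz": 0},{"dx": 0.18,"dy": 0.028,"dz": 0,"rx": 0,"ry": 0,"rz": 0},{"dx": 0.16,"dy": 0.025,"dz": 0,"rx": 0,"ry": 0,"rz": 0},{"dx": 0,"dy": 0,"dz": 0,"rx": 0,"ry": 0,"rz": 0}])

```text
t: 14.15
tcp_pos: [0.5849, 0.0248, 0.0346]
tool_rot: [0.651, 0.759, 0.0, 0.001]
force: [0.9, 0.0, -0.2]
finger_gap: -0.002
gripper_force: 0.0
```

>>> move_arm(targets=[{"dx": 0.1,"dy": 0.016,"dz": 0,"rx": 0,"ry": 0,"rz": 0},{"dx": 0.1,"dy": 0.016,"dz": 0,"rx": 0,"ry": 0,"rz": 0},{"dx": 0.06,"dy": 0.01,"dz": 0,"rx": 0,"ry": 0,"rz": 0},{"dx": 0.04,"dy": 0.006,"dz": 0,"rx": 0,"ry": 0,"rz": 0},{"dx": 0.04,"dy": 0.006,"dz": 0,"rx": 0,"ry": 0,"rz": 0},{"dx": 0.04,"dy": 0.006,"dz": 0,"rx": 0,"ry": 0,"rz": 0},{"dx": 0.02,"dy": 0.003,"dz": 0,"rx": 0,"ry": 0,"rz": 0},{"dx": 0.02,"dy": 0.003,"dz": 0,"rx": 0,"ry": 0,"rz": 0},{"dx": 0,"dy": 0,"dz": 0,"rx": 0,"ry": 0,"rz": 0},{"dx": 0,"dy": 0,"dz": 0,"rx": 0,"ry": 0,"rz": 0}])

```text
t: 15.4
tcp_pos: [0.5946, 0.0265, 0.0345]
tool_rot: [0.651, 0.759, 0.0, 0.0]
force: [-0.9, 0.3, -0.1]
finger_gap: 0.003
gripper_force: 0.3
```

>>> move_arm(targets=[{"dx": 0.04,"dy": 0.006,"dz": 0,"rx": 0,"ry": 0,"rz": 0},{"dx": 0.04,"dy": 0.006,"dz": 0,"rx": 0,"ry": 0,"rz": 0},{"dx": 0.04,"dy": 0.006,"dz": 0,"rx": 0,"ry": 0,"rz": 0},{"dx": 0.04,"dy": 0.006,"dz": 0,"rx": 0,"ry": 0,"rz": 0},{"dx": 0.04,"dy": 0.006,"dz": 0,"rx": 0,"ry": 0,"rz": 0},{"dx": 0,"dy": 0,"dz": 0,"rx": 0,"ry": 0,"rz": 0},{"dx": 0,"dy": 0,"dz": 0,"rx": 0,"ry": 0,"rz": 0},{"dx": 0,"dy": 0,"dz": 0,"rx": 0,"ry": 0,"rz": 0},{"dx": 0,"dy": 0,"dz": 0,"rx": 0,"ry": 0,"rz": 0},{"dx": 0,"dy": 0,"dz": 0,"rx": 0,"ry": 0,"rz": 0}])

```text
t: 16.65
tcp_pos: [0.598, 0.0271, 0.0344]
tool_rot: [0.651, 0.759, -0.001, -0.001]
force: [-6.0, -1.2, 3.8]
finger_gap: 0.0
gripper_force: 2.9
```

Run:
```python
from h import *
import cv2
i=cams.snapshot("side")[150:260,250:390,::-1]
cv2.imwrite("pics/c6.png",cv2.resize(i,None,fx=5,fy=5,interpolation=cv2.INTER_CUBIC))
```

```text
(no output)
```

View pics/c6.png

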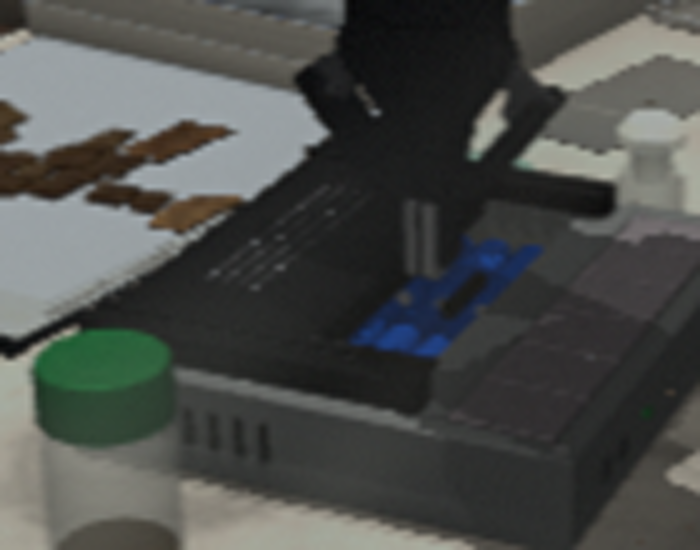

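The cover now sits over the rear deck, the batteries are exposed and the force is rising. I'll push a little more to confirm it is the stop.

>>> move_arm(targets=[{"dx": 0.04,"dy": 0.006,"dz": 0,"rx": 0,"ry": 0,"rz": 0},{"dx": 0.04,"dy": 0.006,"dz": 0,"rx": 0,"ry": 0,"rz": 0},{"dx": 0,"dy": 0,"dz": 0,"rx": 0,"ry": 0,"rz": 0},{"dx": 0,"dy": 0,"dz": 0,"rx": 0,"ry": 0,"rz": 0},{"dx": 0,"dy": 0,"dz": 0,"rx": 0,"ry": 0,"rz": 0},{"dx": 0,"dy": 0,"dz": 0,"rx": 0,"ry": 0,"rz": 0},{"dx": 0,"dy": 0,"dz": 0,"rx": 0,"ry": 0,"rz": 0},{"dx": 0,"dy": 0,"dz": 0,"rx": 0,"ry": 0,"rz": 0},{"dx": 0,"dy": 0,"dz": 0,"rx": 0,"ry": 0,"rz": 0},{"dx": 0,"dy": 0,"dz": 0,"rx": 0,"ry": 0,"rz": 0}])

```text
t: 17.95
tcp_pos: [0.598, 0.0272, 0.0343]
tool_rot: [0.65, 0.76, -0.002, -0.003]
force: [-7.3, -2.5, 5.3]
finger_gap: 0.002
gripper_force: 4.9
```

The position is static and the force is rising, so the cover is at its stop. I'll back off and rise clear.

>>> move_arm(targets=[{"dx": -0.3,"dy": -0.05,"dz": 0,"rx": 0,"ry": 0,"rz": 0},{"dx": -0.4,"dy": -0.06,"dz": 0,"rx": 0,"ry": 0,"rz": 0},{"dx": -0.2,"dy": -0.03,"dz": 0.4,"rx": 0,"ry": 0,"rz": 0},{"dx": 0,"dy": 0,"dz": 0.8,"rx": 0,"ry": 0,"rz": 0},{"dx": 0,"dy": 0,"dz": 1,"rx": 0,"ry": 0,"rz": 0},{"dx": 0,"dy": 0,"dz": 1,"rx": 0,"ry": 0,"rz": 0},{"dx": 0,"dy": 0,"dz": 1,"rx": 0,"ry": 0,"rz": 0},{"dx": 0,"dy": 0,"dz": 1,"rx": 0,"ry": 0,"rz": 0},{"dx": 0,"dy": 0,"dz": 0.8,"rx": 0,"ry": 0,"rz": 0},{"dx": 0,"dy": 0,"dz": 0,"rx": 0,"ry": 0,"rz": 0}])

```text
t: 19.2
tcp_pos: [0.5806, 0.0239, 0.1868]
tool_rot: [0.651, 0.759, 0.002, 0.002]
force: [-0.2, -0.4, -0.8]
finger_gap: -0.002
gripper_force: 0.0
```

Run:
```python
from h import *
import cv2
a=cams.snapshot("side")
i=np.ascontiguousarray(a[140:270,240:410,::-1])
p=[.51504,.01413,.1559];c,s=np.cos(p[2]),np.sin(p[2]);k=4.5
m=cams.camera_model("side");E=np.array(m["extrinsics"])
o=cv2.resize(i,None,fx=k,fy=k,interpolation=cv2.INTER_CUBIC)
def pr(x,y,z):
    q=E[:3,:3]@np.array([p[0]+c*x-s*y,p[1]+s*x+c*y,z])+E[:3,3];return (int((m["fx"]*q[0]/q[2]+m["cx"]-239.5)*k),int((m["fy"]*q[1]/q[2]+m["cy"]-139.5)*k))
cv2.line(o,pr(.094,.101,.0625),pr(.094,-.101,.0625),(0,255,0),1)
cv2.imwrite("pics/c7.png",o)
```

```text
(no output)
```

View pics/c7.png

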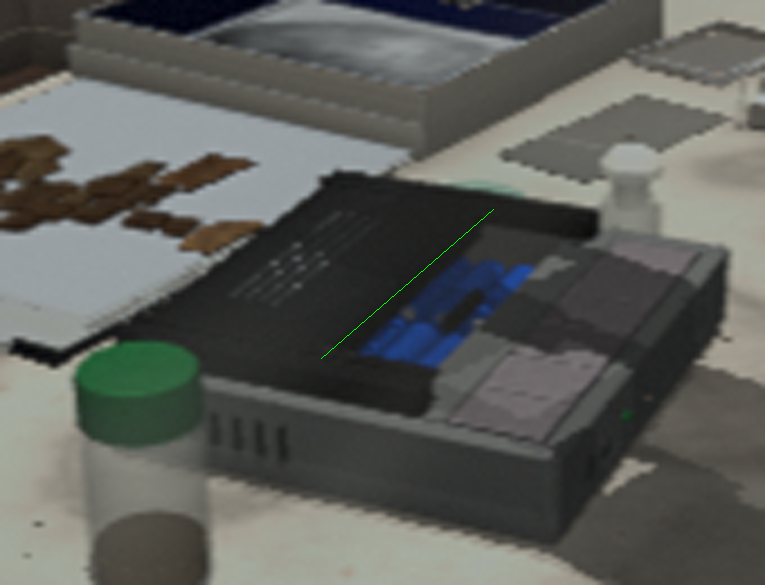

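The predicted edge line for 60 mm open, from (322,357) to (493,210), lies on the cover's front edge. The jar, bottle and tape look unmoved, and the tool is clear.

```bash
python3 -c "
from station import order
print(order.sign_off())"
```

```text
the job is handed in; nothing more can be done
None
```

The job is handed in: the catch was the tile at y = -57 mm, the cover is pushed fully open to its stop, and the arm is clear with the jar, bottle and tape roll where they stood.

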